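# Set screw to the top

## Task

Of the two motors on the soldering bench, take the one with the large wheel: turn that wheel by friction with the fingertips until its small brass set screw, which now faces sideways or down, points straight up, so that a key can reach it from above. Let go and leave the wheel at rest there; do not turn the small wheel of the other motor.

Things in the scene. Friction and masses are not known exactly. Their poses are not given: they have to be found in the camera images.
- wheel_hub (a point): Centre of the large wheel, 100 mm above the table; does not turn. Upright aluminium disc, 120 mm diameter, 18 mm thick, flat faces, on a motor shaft. Axes of the fixed motor stand: x along the level axle from motor to wheel (roughly away from the robot), y level in the wheel's plane, z up. The motor (42 mm diameter) ends 16 mm before the wheel's near face; the outer face is free.
- wheel_screw (a point): Brass set screw of the large wheel: 9 mm disc flush in mid-rim, 60 mm from the wheel's centre. On both faces a dark groove 5 mm wide runs to it from the hub (the round dark patches are decoration). Turns with the wheel; its z axis points outward through the screw. It starts about 60 to 120 degrees from the top, on the stand's -y side.
- wheel (a joint): Angle of the large wheel in rad: 0 with the screw straight up, growing as the wheel's top moves towards the stand's -y; starts at 1.0 to 2.1. The wheel is balanced, about 0.45 kg, and turns freely without stops in a light bearing (friction 0.012 N m), so it stays where it is gently let go.
- small_screw (a point): Brass set screw in the rim of the small wheel of the other, otherwise equal motor (wheel 68 mm diameter, 18 mm thick, axle 100 mm above the table); turns with the small wheel, which must be left alone.
Not all that is in view belongs to the job. What is shaped like the part that bears wheel_hub but brown, orange or red is not meant.

How it is judged:
By the outcome, as a careful person would: the job done as asked, in the order asked, and still so for the second after the job is handed in, with the robot touching nothing.
It also fails if it takes over 42 s, if anything falls off the work surface, if the arm or the gripper's body presses on something with over 40 N, if the wrist force passes 120 N, or if a joint passes its speed limit or range.

## Robot

A 7-joint arm with a two-finger parallel gripper is mounted at the origin on the work surface. World frame = base frame: x ahead of the robot, y to its left, z up, the work surface at z = 0. Lengths are in m, angles in rad, forces in N, time in s.
With the tool pointing down it reaches from about 0.375 to 0.925 m from the base axis. Payload 3.1 kg.
Tool frame: the origin (TCP) lies midway between the tips of the shut fingers; the grasp point (between the pads) lies 19 mm behind it; x points along the fingers, z is the direction in which the jaws open and shut, and the axes are right-handed (so a half turn about x gives the same grasp; the last joint's range is limited). The gripper opens to 85 mm and grips with 20 to 120 N. Pads are 22 mm wide; open, the fingers measure 114 mm over their backs; the gripper's body (76 mm by 85 mm) begins 54 mm behind the grasp point. The pads swing forward as they close: fully open they stand 13 mm farther back than shut.
Start: joints at [1.009, 0.383, 0.044, 1.598, -0.018, 1.161, -0.05], TCP at [0.291, -0.581, 0.231] pointing down, gripper open.
Joint ranges: [-2.61, 2.61], [-0.41, 2.15], [-1.48, 1.57], [0, 2.5], [-1.57, 4.71], [0.05, 1.97], [-2.85, 2.85]. Speed limits (rad/s): [2.79, 2.79, 3.14, 3.14, 3.14, 3.14, 3.14].

## Interface

Orientations are given as a rotation vector (axis times angle).
In Python, from station import manip gives the robot as it stands.
- The arm moves only by the tool jog_arm, never from a script. Its argument "rows" is a list of rows, each a list of 2 entries, a list of its own where there are three numbers: the shift along the tool's x, y, z in cm, then the turn, a rotation vector about the tool's x, y, z in degrees. A call has 1 to 10 rows; each row is the pose to reach, as a shift and turn from the pose commanded when the call began, along the tool's axes at that moment; what a row does not reach only later rows make up. A row lasts 1/12 s, in which the tool goes at most 41.7 mm and 7.16 degrees, less where a joint would pass 70% of its speed; a pose out of reach is approached as far as the arm can. A call with a gripper value outside its range is refused whole. "jaw" is the closure, from -1 (fully open) to 1 (shut), set as the call begins (left out, the last holds). The fingers move at their own pace and stop on an object; the grip force is fixed at half the most. Time passes only in rows, so rows that repeat a pose let the fingers close. It gives the time, the measured TCP pose, the force and the opening at its end, in the units of the state.
- manip.observe(): the state, without advancing time (a new reading comes with each control period).
- manip.read_camera(name): name is "scene" or "side" or "wrist"; returns a dict with "frame" (400x640x3 uint8, blue, green, red), "z_map" (400x640 float32, m along the optical axis (not along the pixel's ray), 0 where there is no reading), "vfov" (degrees; the focal length in pixels is half the picture's height over the tangent of half this angle, whatever the lens; pixels are square), "cx", "cy" (the principal point, pixels), "T" (4x4, takes a point from camera to world coordinates); the wrist camera has in their place "T_tool_cam" (4x4, takes a point from camera to tool coordinates, whose origin is the TCP and whose axes are the tool frame's). Camera axes: x right, y down, z forward; pixel columns grow to the right and rows downward; lengths in m; the calibration is good to about 2 mm. A picture is of the moment at which its call begins: read the wrist's pose just before it.
- manip.finish_job(): hands the job in, once; it reports no verdict.
The state is a dict: "time_s": time; "q": joint angles; "dq": joint speeds; "joint_torque": joint torques, N m; "ee_pos": TCP position; "tcp_rot": TCP orientation; "force": force on the tool from outside, world axes, zero at the start; "torque": the same for the moment, N m; "finger_gap": finger opening in m.
Only numpy, scipy, OpenCV 4.12 (cv2) and the standard library are available. Lean on these libraries where they do the work, as an engineer would, in place of code of your own. Each camera call takes 0.05 s, during which the arm holds its last target. There are 200 camera calls.

## Working session

There is one attempt and no reset: what is moved stays moved. The work goes in short steps, Python scripts to look and compute and a tool call to move; the robot and the scene stay as the last step left them, time stands still between calls to the robot, and variables do not carry over. Pictures are saved under pics/ and viewed, about 8 in all and at most 12, crops included, and the job is handed in when it is done.

Besides the shell and the picture viewer there is one more tool, called after "Emit:" as a command line: name --argument value ..., lists and objects as JSON in quotes. jog_arm: Moves the arm, as the interface text tells. Its arguments: {"type":"object","properties":{"rows":{"type":"array"},"jaw":{"type":"number"}},"required":["rows"]}

```bash
mkdir -p pics; ls
cat > h.py <<'E'
import numpy as np, cv2
from station import manip
from scipy.spatial.transform import Rotation as R
def cam(n):
    s=manip.observe(); c=manip.read_camera(n)
    c['f']=c['frame'].shape[0]/2/np.tan(np.radians(c['vfov']/2))
    if n=='wrist':
        T=np.eye(4);T[:3,:3]=R.from_rotvec(s['tcp_rot']).as_matrix();T[:3,3]=s['ee_pos'];c['T']=T@c['T_tool_cam']
    return c
def pts(c):
    z=c['z_map'];v,u=np.mgrid[:z.shape[0],:z.shape[1]]
    P=np.stack([(u-c['cx'])/c['f']*z,(v-c['cy'])/c['f']*z,z],-1)
    return P@c['T'][:3,:3].T+c['T'][:3,3]
def proj(c,p):
    q=np.linalg.inv(c['T'])@np.append(p,1);return q[0]/q[2]*c['f']+c['cx'],q[1]/q[2]*c['f']+c['cy']
E
python3 - <<'E'
from h import *
s=manip.observe();print({k:np.round(v,3).tolist() for k,v in s.items()})
a=[]
for n in['scene','side']:
    c=cam(n);a.append(c['frame']);print(n,c['T'].round(3).tolist(),c['f'],c['cx'],c['cy'])
    np.savez(n+'.npz',**c)
cv2.imwrite('pics/a.png',cv2.resize(a[0],(800,500)));cv2.imwrite('pics/b.png',cv2.resize(a[1],(800,500)))
E
```

```text
pics
{'time_s': 0.0, 'q': [1.009, 0.384, 0.044, 1.6, -0.018, 1.161, -0.05], 'dq': [0.001, 0.001, 0.001, 0.0, 0.001, 0.001, -0.001], 'joint_torque': [0.0, -43.347, 1.025, -24.952, 0.011, 0.011, -0.0], 'ee_pos': [0.29, -0.581, 0.23], 'tcp_rot': [0.862, 1.396, -0.86], 'force': [-0.352, 0.448, 0.7], 'torque': [0.036, 0.067, 0.023], 'finger_gap': 0.085}
scene [[-0.984, 0.142, -0.107, 0.47], [0.178, 0.742, -0.646, 0.55], [-0.012, -0.655, -0.755, 0.691], [0.0, 0.0, 0.0, 1.0]] 372.7421272499732 313.3013916768083 195.06107281735652
side [[-0.979, -0.146, 0.141, 0.259], [-0.203, 0.726, -0.657, 0.662], [-0.006, -0.672, -0.74, 0.797], [0.0, 0.0, 0.0, 1.0]] 409.462537324016 314.5274944559388 197.31492240022146
```

View pics/a.png

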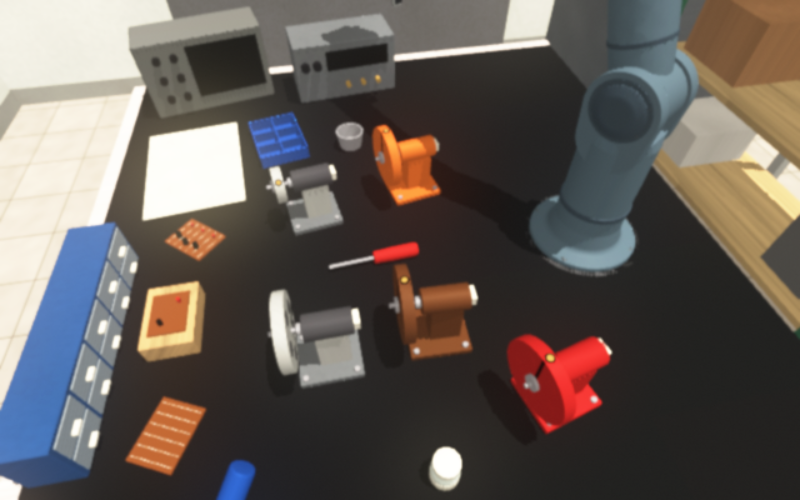

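View pics/b.png

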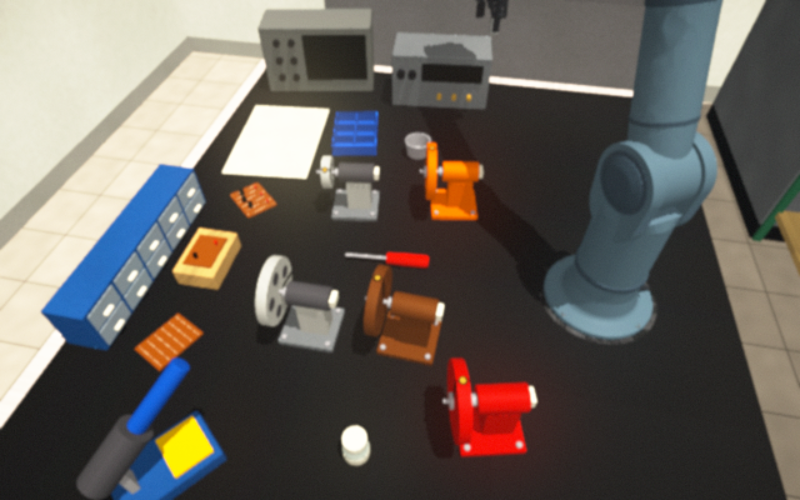

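Scene picture (800x500 scale): candidates are the aluminium large wheel at (285,333), the aluminium small wheel at (277,185), and the brown (403,305), orange (385,155) and red (540,380) ones. The grey motor with the large white/aluminium disc at (285,333) fits (side view: (273,292)). I'll measure its rim and axle now.

```bash
python3 - <<'E'
from h import *
for n,(u,v) in [('scene',(228,266)),('side',(218,233))]:
    c=dict(np.load(n+'.npz'));P=pts(c);f=c['frame'];hsv=cv2.cvtColor(f,cv2.COLOR_BGR2HSV)
    m=(hsv[...,1]<60)&(hsv[...,2]>110)&(P[...,2]>.03)&(P[...,2]<.18)&(c['z_map']>0)
    k,l,st,ce=cv2.connectedComponentsWithStats(m.astype(np.uint8))
    w=np.zeros_like(m);w[v-50:v+50,u-30:u+30]=1
    ls=[i for i in range(1,k) if (w&(l==i)).sum()>40]
    for i in ls:
        Q=P[l==i];print(n,i,st[i],len(Q),Q.min(0).round(3),Q.max(0).round(3),np.median(Q,0).round(3))
    # motor: dark cylinder points, high z
    cr=f[v-60:v+60,u-50:u+110];cv2.imwrite(f'pics/{n}_crop.png',cv2.resize(cr,None,fx=4,fy=4,interpolation=cv2.INTER_CUBIC))
    # all points in box
    b=(P[...,2]>.14)&(P[...,2]<.17)&m&w.astype(bool)
    print(P[b].mean(0),P[b].min(0),P[b].max(0),b.sum())
    # dark motor
    d=(hsv[...,2]<110)&(P[...,2]>.09)&(P[...,2]<.13);d[:, :u]=0;d[:,u+75:]=0;d[:v-45]=0;d[v+45:]=0
    Q=P[d];t=Q[Q[:,2]>.112];print('motor',len(t),t.mean(0),t.min(0),t.max(0),np.linalg.svd(t[:,:2]-t[:,:2].mean(0))[2][0])
E
python3 - <<'E'
import cv2,numpy as np
a=cv2.imread('pics/scene_crop.png');b=cv2.imread('pics/side_crop.png')
h=[cv2.resize(x,(400,300)) for x in(a,b)]
cv2.imwrite('pics/c.png',np.hstack([cv2.resize(x,(400,300)) for x in h]))
E
```

```text
scene 42 [ 215  232   74   68 1412] 1412 [0.459 0.123 0.045] [0.591 0.241 0.162] [0.56  0.19  0.122]
scene 60 [252 268  30  20 441] 441 [0.478 0.192 0.03 ] [0.528 0.2   0.095] [0.503 0.197 0.063]
[0.56751925 0.19105311 0.1532581 ] [0.55870368 0.1372016  0.1400155 ] [0.57776243 0.22654357 0.16190469] 519
motor 420 [0.50794297 0.18231069 0.11766327] [0.46993616 0.13985415 0.11201437] [0.56018536 0.21946064 0.12341847] [-0.99999949 -0.0010134 ]
side 53 [ 204  205   51   56 1194] 1194 [0.489 0.121 0.041] [0.581 0.242 0.162] [0.563 0.195 0.121]
side 61 [236 231  35  33 494] 494 [0.462 0.161 0.03 ] [0.531 0.201 0.117] [0.494 0.197 0.066]
[0.56889745 0.19009033 0.15195069] [0.56075642 0.13868241 0.14009662] [0.58089672 0.22796451 0.16171103] 373
motor 327 [0.50448895 0.18324204 0.11746991] [0.3997407  0.14087911 0.11200681] [0.56363282 0.22468967 0.12951806] [-0.97694969  0.21346967]
```

View pics/c.png

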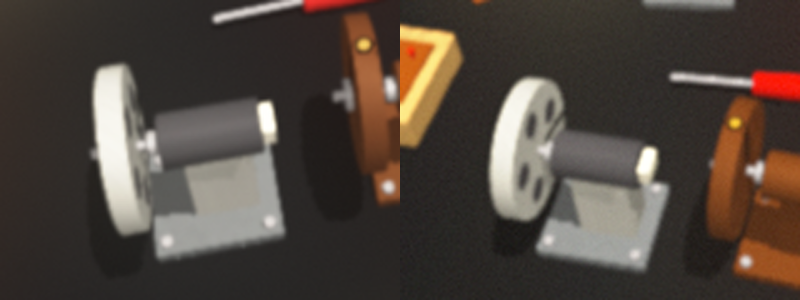

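Left crop: the large wheel with its white rim (edge-on). Right crop: the near face with round patches and a faint dark groove around (558,115), heading to the far (-y) side. Hub ≈ (0.569, 0.182, 0.10), radius 60 mm, which matches the description. Next I'll get the wheel's yaw and the tool/camera geometry.

Run:
```python
from h import *
s=manip.observe();M=R.from_rotvec(s['tcp_rot']).as_matrix();print(M.round(3))
c=manip.read_camera('wrist');print(c['T_tool_cam'].round(3).tolist(),c['vfov'],c['cx'],c['cy'])
for n,(u,v) in [('scene',(228,266)),('side',(218,233))]:
    c=dict(np.load(n+'.npz'));P=pts(c);hsv=cv2.cvtColor(c['frame'],cv2.COLOR_BGR2HSV)
    m=(hsv[...,1]<60)&(hsv[...,2]>150)&(P[...,2]>.05)&(P[...,2]<.18)&(P[...,0]>.54)&(P[...,0]<.6)&(P[...,1]>.1)&(P[...,1]<.26)
    Q=P[m]; r=np.hypot(Q[:,1]-.182,Q[:,2]-.1); q=Q[(r>.056)&(r<.064)]
    print(n,len(q),np.percentile(q[:,0],[2,50,98]))
    for lo,hi in[(.13,.15),(.15,.17),(.17,.19),(.19,.21),(.21,.225),(.225,.25)]:
        t=q[(q[:,1]>lo)&(q[:,1]<hi)]
        if len(t)>5: print(lo,len(t),np.percentile(t[:,0],[5,50,95]).round(4),t[:,2].max().round(4))
    # circle fit in yz
    A=np.c_[2*q[:,1:],np.ones(len(q))];b=(q[:,1:]**2).sum(1);x=np.linalg.lstsq(A,b,rcond=None)[0];print('circ',x[:2],np.sqrt(x[2]+x[0]**2+x[1]**2))
```

```text
[[-0.001  0.894  0.447]
 [ 0.002  0.447 -0.894]
 [-1.    -0.    -0.002]]
[[-0.001, -0.273, 0.962, -0.142], [0.001, -0.962, -0.273, 0.068], [1.0, 0.001, 0.001, -0.0], [0.0, 0.0, 0.0, 1.0]] 63.61363834187382 319.72306538382253 207.13952618341574
scene 713 [0.55911434 0.56793297 0.57699923]
0.13 28 [0.5603 0.5677 0.5766] 0.1511
0.15 75 [0.5606 0.5687 0.5773] 0.1597
0.17 107 [0.5603 0.5687 0.5769] 0.1619
0.19 141 [0.5598 0.568  0.5761] 0.1618
0.21 124 [0.5594 0.5676 0.5759] 0.1538
0.225 238 [0.5591 0.5671 0.5752] 0.1433
circ [0.18102135 0.10085275] 0.058982127318196007
side 485 [0.56134218 0.5698007  0.57915564]
0.13 17 [0.5629 0.5686 0.5789] 0.1494
0.15 48 [0.5626 0.5705 0.5784] 0.1599
0.17 68 [0.5626 0.57   0.5792] 0.1617
0.19 89 [0.5621 0.5705 0.5786] 0.1609
0.21 82 [0.5618 0.5696 0.5781] 0.1542
0.225 177 [0.5615 0.5696 0.5778] 0.1438
circ [0.182415   0.10086133] 0.05811810737234537
```

Emit:
jog_arm --rows '[[[-4,0,0],[0,0,0]],[[-8,4,-3],[-4,0,0]],[[-8,7,-5],[-8,0,0]],[[-8,10,-7],[-12,0,0]],[[-8,13,-9],[-16,0,0]],[[-8,16,-11],[-20,0,0]],[[-8,19,-13],[-24,0,0]],[[-8,22,-15],[-28,0,0]],[[-8,25,-17],[-30,0,0]],[[-8,28,-19],[-32,0,0]]]' --jaw -1

```text
time_s: 0.98
ee_pos: [0.4565, -0.2844, 0.3111]
tcp_rot: [0.428, 1.528, -0.429]
force: [0.8, -0.1, 1.2]
finger_gap: 0.0856
```

```bash
cat >> h.py <<'E'
def rel(p,x,z):
    "move to TCP p, tool x dir, tool z dir -> cm shift and deg turn in present tool axes"
    s=manip.observe();M=R.from_rotvec(s['tcp_rot']).as_matrix()
    x=np.array(x,float)/np.linalg.norm(x);z=np.array(z,float);z-=x*(x@z);z/=np.linalg.norm(z)
    G=np.c_[x,np.cross(z,x),z]
    print('t',s['time_s'],'pos',np.round(s['ee_pos'],4),'F',np.round(s['force'],1),'gap',s['finger_gap'],'q',np.round(s['q'],2))
    print('shift',(100*M.T@(np.array(p)-s['ee_pos'])).round(2),'turn',np.degrees(R.from_matrix(M.T@G).as_rotvec()).round(2))
E
python3 -c "
from h import *
rel([.68,.10,.30],[0,0,-1],[1,.015,0])"
```

```text
t 0.9833 pos [ 0.4565 -0.2844  0.3111] F [ 0.8 -0.1  1.2] gap 0.08559661922723492 q [ 0.69  0.12 -0.23  1.76  0.03  1.26 -0.09]
shift [ 1.1  44.46 -0.89] turn [-3.219e+01 -2.000e-02  1.000e-02]
```

Emit:
jog_arm --rows '[[[0.1,3.5,0],[-3,0,0]],[[0.2,7,0],[-6,0,0]],[[0.4,11,0],[-9,0,0]],[[0.5,15,0],[-12,0,0]],[[0.6,19,0],[-15,0,0]],[[0.7,23,0],[-18,0,0]],[[0.8,27,0],[-21,0,0]],[[0.9,31,0],[-24,0,0]],[[1,34.5,0],[-27,0,0]],[[1.1,37.5,-0.5],[-30,0,0]]]'

```text
time_s: 1.82
ee_pos: [0.6485, 0.0389, 0.2996]
tcp_rot: [0.017, 1.571, -0.016]
force: [0.9, -0.5, 0.1]
finger_gap: 0.0851
```

Emit:
jog_arm --rows '[[[0,3,0],[-2,0,0]],[[0,5,0],[-2.2,0,0]],[[0,6.5,0],[-2.2,0,0]],[[0,6.5,0],[-2.2,0,0]]]'

```text
time_s: 2.15
ee_pos: [0.6479, 0.1071, 0.2999]
tcp_rot: [-0.014, 1.572, 0.019]
force: [-0.4, 1.3, 1.1]
finger_gap: 0.086
```

```bash
python3 -c "
from h import *
c=cam('wrist');np.savez('w1.npz',**c);cv2.imwrite('pics/w1.png',c['frame'])
print(proj(c,[.5775,.1815,.1005]))
rel([.68,.10,.30],[0,0,-1],[1,.015,0])"
```

```text
(np.float64(252.78759059384254), np.float64(109.18320606971464))
t 2.2 pos [0.6484 0.1036 0.3   ] F [-0.  -0.6 -0.2] gap 0.08515497919262115 q [ 0.17  0.4  -0.52  1.48  0.2   1.32 -0.35]
shift [ 0.   -0.42  3.15] turn [ 0.13 -0.04 -0.03]
```

View pics/w1.png

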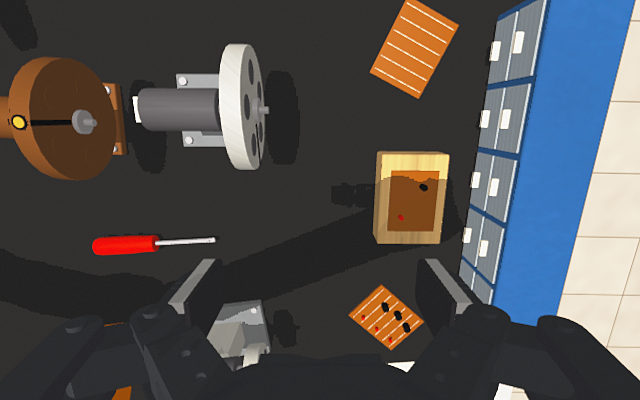

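The wrist view shows the aluminium wheel's outer face at (250,105). A groove seems to run down (-y) from the hub near (257,130). The screw isn't visible on the top side. I'll cast dark pixels onto the outer face plane.

```bash
cat >> h.py <<'E'
def face(c,hub,xf,dark=90,sgn=1,slope=-.015):
    "dark pixels on the face plane x=xf -> theta (0 top, + toward -y), radius"
    h,w=c['z_map'].shape;v,u=np.mgrid[:h,:w]
    d=np.stack([(u-c['cx'])/c['f'],(v-c['cy'])/c['f'],np.ones((h,w))],-1)@c['T'][:3,:3].T
    o=c['T'][:3,3];n=np.array([1,-slope,0])
    t=((np.array([xf,hub[1],0])-o)@n)/(d@n);P=o+t[...,None]*d
    dy,dz=P[...,1]-hub[1],P[...,2]-hub[2];r=np.hypot(dy,dz);th=np.degrees(np.arctan2(-dy,dz))
    return th,r,(t>0)&(c['frame'].max(-1)<dark)
E
python3 - <<'E'
from h import *
c=dict(np.load('w1.npz'))
th,r,m=face(c,[.5685,.1815,.1005],.5775)
m2=m&(r>.012)&(r<.058)
for lo,hi in[(.012,.02),(.02,.028),(.044,.05),(.05,.056)]:
    k=m2&(r>lo)&(r<hi);hh=np.histogram(th[k],np.arange(-180,181,10))[0];tot=np.histogram(th[(r>lo)&(r<hi)],np.arange(-180,181,10))[0]
    print(lo,[(int(a),int(h),int(t)) for a,h,t in zip(np.arange(-175,181,10),hh,tot) if h])
cr=c['frame'][25:185,190:300];cv2.imwrite('pics/w1c.png',cv2.resize(cr,None,fx=3.7,fy=3.7,interpolation=cv2.INTER_CUBIC))
P=pts(c);k=(r<.05)&(r>.02)&(abs(P[...,0]-.5775)<.006);print(np.median(P[k][:,0]),k.sum())
# rim top centre from wrist
k=(P[...,2]>.152)&(P[...,2]<.17)&(abs(P[...,0]-.57)<.03)&(abs(P[...,1]-.18)<.04)
print(np.percentile(P[k],[3,50,97],axis=0).round(4))
E
```

```text
0.012 [(-15, 3, 5), (-5, 3, 5), (5, 4, 7), (15, 2, 5), (115, 1, 4), (135, 2, 5)]
0.02 [(-95, 4, 8), (-85, 5, 8), (-75, 3, 7), (-25, 7, 9), (-15, 9, 9), (-5, 9, 9), (5, 9, 9), (15, 6, 7), (25, 1, 8), (65, 3, 9), (75, 5, 8), (85, 3, 3), (95, 1, 5), (115, 4, 6), (125, 6, 6), (135, 3, 5)]
0.044 [(-165, 6, 6), (-155, 7, 7), (-145, 8, 8), (-135, 1, 11), (-95, 2, 12), (-85, 6, 13), (75, 2, 12), (85, 2, 9), (95, 2, 9), (115, 8, 8), (125, 2, 7), (135, 6, 9), (145, 6, 6), (155, 7, 7), (165, 2, 7)]
0.05 [(-155, 7, 9), (-145, 2, 8), (105, 1, 12), (115, 7, 7), (135, 2, 8), (145, 5, 5), (155, 6, 8)]
0.5786688515944003 1337
[[0.5614 0.1541 0.1525]
 [0.5703 0.1811 0.1573]
 [0.5786 0.2068 0.16  ]]
```

View pics/w1c.png

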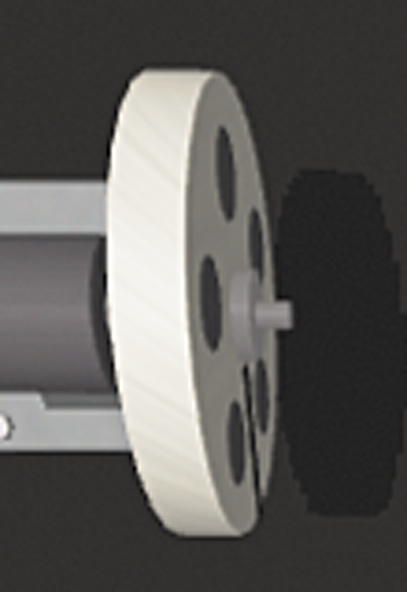

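The crop shows the groove at about (250,440) on the outer face, running down-left. By ray casting it sits at ≈115° from the top on the -y side, within the stated 60–120°. The wheel mid-plane is at x≈0.5695. Plan: grip the rim lightly across its faces, swing it about the axle in two strokes of roughly 58°, and measure in between.

```bash
cat >> h.py <<'E'
H=np.array([.5695,.1815,.1005])
def grip(phi,r,hub=H):
    a=np.radians(phi);u=np.array([0,-np.sin(a),np.cos(a)]);rel(hub+r*u,-u,[1,.015,0])
E
python3 -c "
from h import *
grip(30,.115);grip(30,.036)"
```

```text
t 2.2 pos [0.6484 0.1036 0.3   ] F [-0.  -0.6 -0.2] gap 0.08515497919262115 q [ 0.17  0.4  -0.52  1.48  0.2   1.32 -0.35]
shift [10.    2.17 -7.85] turn [ 0.23 -0.5  29.97]
t 2.2 pos [0.6484 0.1036 0.3   ] F [-0.  -0.6 -0.2] gap 0.08515497919262115 q [ 0.17  0.4  -0.52  1.48  0.2   1.32 -0.35]
shift [16.84  6.12 -7.78] turn [ 0.23 -0.5  29.97]
```

Emit:
jog_arm --rows '[[[0,0,-3],[0,0,5]],[[0,0,-6],[0,0,10]],[[2,0,-7.8],[0,0,15]],[[5,1,-7.8],[0,0,20]],[[8,2,-7.8],[0,-0.2,25]],[[10,2.2,-7.8],[0.2,-0.5,30]],[[10,2.2,-7.8],[0.2,-0.5,30]],[[10,2.2,-7.8],[0.2,-0.5,30]]]'

```text
time_s: 2.87
ee_pos: [0.5701, 0.1176, 0.1981]
tcp_rot: [0.407, 1.53, 0.409]
force: [0.1, 0.7, -0.1]
finger_gap: 0.0854
```

Run:
```python
from h import *
grip(30,.036)
c=cam('wrist');P=pts(c)
g=(np.ptp(c['frame'].astype(int),axis=2)<30)&(c['frame'].max(-1)>120)
r=np.hypot(P[...,1]-H[1],P[...,2]-H[2]);k=g&(abs(r-.06)<.005)&(abs(P[...,0]-.57)<.03)
Q=P[k];print(len(Q),np.percentile(Q,[2,50,98],axis=0).round(4))
A=np.c_[2*Q[:,1:],np.ones(len(Q))];x=np.linalg.lstsq(A,(Q[:,1:]**2).sum(1),rcond=None)[0];print(x[:2],np.sqrt(x[2]+x[0]**2+x[1]**2))
cv2.imwrite('pics/w2.png',c['frame'])
```

```text
t 2.8667 pos [0.5701 0.1176 0.1981] F [ 0.1  0.7 -0.1] gap 0.08543091990241744 q [ 0.52  0.39 -0.62  1.83 -0.36  0.98  0.14]
shift [ 8.05  0.67 -0.07] turn [-0.64  0.09  0.14]
3945 [[0.5611 0.1227 0.1132]
 [0.5697 0.1646 0.1533]
 [0.5785 0.2238 0.1596]]
[0.18064701 0.09955949] 0.059487433495802294
```

View pics/w2.png

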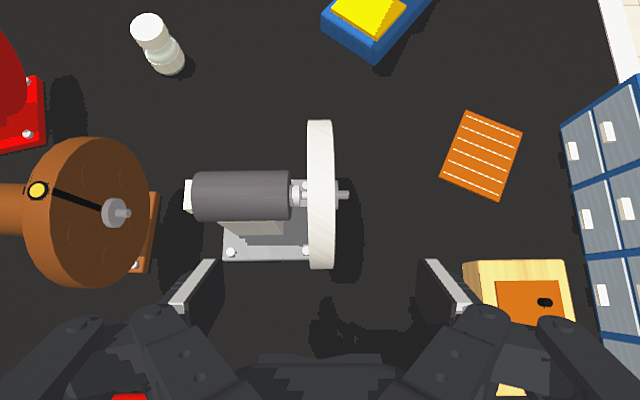

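The wheel's rim at (320,195) is centred between the fingers, at (213,280) and (427,280). I'll descend and close.

Emit:
jog_arm --rows '[[[2.5,0.3,0],[-0.3,0,0]],[[5,0.6,0],[-0.6,0,0]],[[7,0.6,0],[-0.6,0,0]],[[8,0.6,0],[-0.6,0,0]],[[8,0.6,0],[-0.6,0,0]],[[8,0.6,0],[-0.6,0,0]]]'

```text
time_s: 3.42
ee_pos: [0.5721, 0.1684, 0.1358]
tcp_rot: [0.392, 1.521, 0.427]
force: [1.0, -0.1, -0.0]
finger_gap: 0.0856
```

```bash
python3 -c "
from h import *
grip(30,.036)"
```

```text
t 3.4167 pos [0.5721 0.1684 0.1358] F [ 1.  -0.1 -0. ] gap 0.08563655653937552 q [ 0.44  0.48 -0.63  1.87 -0.33  0.82  0.12]
shift [ 0.11 -0.62 -0.28] turn [0.62 0.24 0.03]
```

Emit:
jog_arm --rows '[[[0,-0.6,-0.25],[0.6,0.2,0]],[[0,-0.6,-0.25],[0.6,0.2,0]],[[0,-0.6,-0.25],[0.6,0.2,0]],[[0,-0.6,-0.25],[0.6,0.2,0]]]'

```text
time_s: 3.75
ee_pos: [0.5693, 0.1613, 0.1316]
tcp_rot: [0.403, 1.528, 0.417]
force: [-0.4, -0.2, 0.2]
finger_gap: 0.0857
```

```bash
python3 -c "
from h import *
grip(30,.036)"
```

```text
t 3.75 pos [0.5693 0.1613 0.1316] F [-0.4 -0.2  0.2] gap 0.08568643691229152 q [ 0.44  0.48 -0.62  1.88 -0.34  0.82  0.12]
shift [0.1  0.2  0.02] turn [-0.19  0.05  0.03]
```

Emit:
jog_arm --rows '[[[0,0.1,0],[0,0,0]],[[0,0.1,0],[0,0,0]],[[0,0.1,0],[0,0,0]],[[0,0.1,0],[0,0,0]],[[0,0.1,0],[0,0,0]],[[0,0.1,0],[0,0,0]],[[0,0.1,0],[0,0,0]],[[0,0.1,0],[0,0,0]],[[0,0.1,0],[0,0,0]]]' --jaw 1

```text
time_s: 4.5
ee_pos: [0.571, 0.163, 0.1321]
tcp_rot: [0.402, 1.525, 0.418]
force: [5.4, 0.5, -2.2]
finger_gap: 0.0168
```

Run:
```python
from h import *
grip(30,.036)
# arc rows from here: rotation by th about hub, in tool axes (hub is r ahead along tool x)
r=3.6
for t in [2,6,11,16,21,26,31,36,41,46,51,56,60]:
    a=np.radians(-t); print(t,[round(r*(1-np.cos(a)),2),round(-r*np.sin(a),2)])
```

```text
t 4.5 pos [0.571  0.163  0.1321] F [ 5.4  0.5 -2.2] gap 0.016825464795827395 q [ 0.44  0.48 -0.62  1.88 -0.34  0.82  0.12]
shift [ 0.06  0.03 -0.15] turn [-0.09  0.23  0.01]
2 [np.float64(0.0), np.float64(0.13)]
6 [np.float64(0.02), np.float64(0.38)]
11 [np.float64(0.07), np.float64(0.69)]
16 [np.float64(0.14), np.float64(0.99)]
21 [np.float64(0.24), np.float64(1.29)]
26 [np.float64(0.36), np.float64(1.58)]
31 [np.float64(0.51), np.float64(1.85)]
36 [np.float64(0.69), np.float64(2.12)]
41 [np.float64(0.88), np.float64(2.36)]
46 [np.float64(1.1), np.float64(2.59)]
51 [np.float64(1.33), np.float64(2.8)]
56 [np.float64(1.59), np.float64(2.98)]
60 [np.float64(1.8), np.float64(3.12)]
```

Emit:
jog_arm --rows '[[[0,0.13,0],[0,0,-2]],[[0.02,0.38,0],[0,0,-6]],[[0.07,0.69,0],[0,0,-11]],[[0.14,0.99,0],[0,0,-16]],[[0.24,1.29,0],[0,0,-21]],[[0.36,1.58,0],[0,0,-26]],[[0.43,1.71,0],[0,0,-28.5]],[[0.48,1.8,0],[0,0,-30]],[[0.48,1.8,0],[0,0,-30]]]'

```text
time_s: 5.25
ee_pos: [0.5707, 0.1813, 0.137]
tcp_rot: [-0.013, 1.561, 0.008]
force: [4.3, -0.7, -0.6]
finger_gap: 0.0167
```

Run:
```python
from h import *
grip(0,.036)
```

```text
t 5.25 pos [0.5707 0.1813 0.137 ] F [ 4.3 -0.7 -0.6] gap 0.01673438161542199 q [-0.05  0.41 -0.4   1.79  0.2   0.96 -0.52]
shift [ 0.04  0.02 -0.12] turn [-0.08  0.55  0.18]
```

Small forces and a clean turn. I'll carry on another 30°, past the top.

Emit:
jog_arm --rows '[[[0,0.13,0],[0,0,-2]],[[0.02,0.38,0],[0,0,-6]],[[0.07,0.69,0],[0,0,-11]],[[0.14,0.99,0],[0,0,-16]],[[0.24,1.29,0],[0,0,-21]],[[0.36,1.58,0],[0,0,-26]],[[0.43,1.71,0],[0,0,-28.5]],[[0.48,1.8,0],[0,0,-30]],[[0.48,1.8,0],[0,0,-30]]]'

```text
time_s: 6.0
ee_pos: [0.5703, 0.1999, 0.1318]
tcp_rot: [-0.421, 1.52, -0.403]
force: [4.2, 0.2, 1.6]
finger_gap: 0.0171
```

Emit:
jog_arm --rows '[[[0,0,0],[0,0,0]],[[0,0,0],[0,0,0]],[[0,0,0],[0,0,0]],[[0,0,0],[0,0,0]],[[0,0,0],[0,0,0]],[[0,0,0],[0,0,0]],[[0,0,0],[0,0,0]]]' --jaw -1

```text
time_s: 6.58
ee_pos: [0.568, 0.1991, 0.1316]
tcp_rot: [-0.416, 1.525, -0.403]
force: [-0.6, -1.1, -0.5]
finger_gap: 0.0857
```

Run:
```python
from h import *
grip(-30,.036)
grip(-30,.13)
```

```text
t 6.5833 pos [0.568  0.1991 0.1316] F [-0.6 -1.1 -0.5] gap 0.08573047746178905 q [-0.43  0.58 -0.27  1.64  0.57  1.34 -0.92]
shift [-0.03  0.03  0.15] turn [-0.39  0.49 -0.01]
t 6.5833 pos [0.568  0.1991 0.1316] F [-0.6 -1.1 -0.5] gap 0.08573047746178905 q [-0.43  0.58 -0.27  1.64  0.57  1.34 -0.92]
shift [-9.43  0.03  0.23] turn [-0.39  0.49 -0.01]
```

Emit:
jog_arm --rows '[[[-2,0,0],[0,0,0]],[[-4.5,0,0],[0,0,0]],[[-7,0,0.1],[0,0,0]],[[-9,0,0.2],[-0.3,0.4,0]],[[-9.4,0,0.2],[-0.3,0.4,0]]]'

```text
time_s: 7.0
ee_pos: [0.5707, 0.25, 0.2166]
tcp_rot: [-0.416, 1.528, -0.396]
force: [0.2, 0.5, 1.1]
finger_gap: 0.0855
```

Emit:
jog_arm --rows '[[[0,-0.9,0],[0,0,4]],[[0.25,-2.48,0],[0,0,11]],[[0.63,-4.0,0],[0,0,18]],[[1.22,-5.5,0],[0,0,25]],[[1.98,-6.9,0],[0,0,32]],[[2.9,-8.18,0],[0,0,39]],[[3.96,-9.34,0],[0,0,46]],[[5.18,-10.4,0],[0,0,53]],[[6.5,-11.26,0],[0,0,60]],[[6.5,-11.26,0],[0,0,60]]]'

```text
time_s: 7.83
ee_pos: [0.5702, 0.1007, 0.2065]
tcp_rot: [0.419, 1.541, 0.396]
force: [-0.4, -3.8, -1.2]
finger_gap: 0.0855
```

Emit:
jog_arm --rows '[[[0,0,0],[0,0,0]],[[0,0,0],[0,0,0]]]'

```text
time_s: 8.0
ee_pos: [0.57, 0.1155, 0.212]
tcp_rot: [0.405, 1.54, 0.416]
force: [-0.7, 1.1, 0.9]
finger_gap: 0.0854
```

```bash
cat >> h.py <<'E'
def screw(c,hub=H):
    P=pts(c);hsv=cv2.cvtColor(c['frame'],cv2.COLOR_BGR2HSV)
    r=np.hypot(P[...,1]-hub[1],P[...,2]-hub[2])
    k=(hsv[...,0]>12)&(hsv[...,0]<38)&(hsv[...,1]>90)&(abs(r-.06)<.008)&(abs(P[...,0]-.57)<.02)
    Q=P[k];v,u=np.nonzero(k)
    if len(Q)==0: print('no screw');return
    m=Q.mean(0);print('screw',len(Q),m.round(4),'px',u.mean().round(1),v.mean().round(1),'angle',np.degrees(np.arctan2(hub[1]-m[1],m[2]-hub[2])).round(2))
E
python3 - <<'E'
from h import *
grip(30,.13)
c=cam('wrist');np.savez('w3.npz',**c);screw(c);cv2.imwrite('pics/w3.png',c['frame'])
E
```

```text
t 8.0 pos [0.57   0.1155 0.212 ] F [-0.7  1.1  0.9] gap 0.08541896157306773 q [ 0.36  0.34 -0.42  1.82 -0.45  1.05  0.21]
shift [-0.05  0.14 -0.05] turn [-0.5  -0.59  0.02]
screw 138 [0.5706 0.1382 0.1429] px 322.5 238.4 angle 45.59
```

View pics/w3.png

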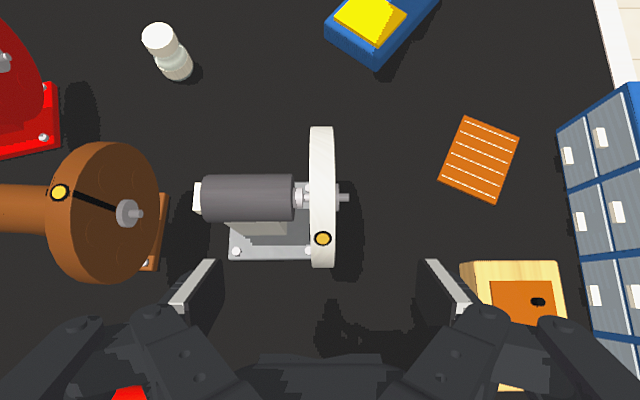

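The brass screw shows on the aluminium rim at (322,238), 60 mm from the hub and 45.6° from the top. I'll regrip here and turn it by that amount.

Emit:
jog_arm --rows '[[[2.5,0,0],[0,0,0]],[[5.5,0.1,0],[-0.2,-0.2,0]],[[8,0.1,0],[-0.2,-0.2,0]],[[9.3,0.1,0],[-0.2,-0.2,0]],[[9.3,0.1,0],[-0.2,-0.2,0]],[[9.3,0.1,0],[-0.2,-0.2,0]]]'

```text
time_s: 8.55
ee_pos: [0.5688, 0.1669, 0.1332]
tcp_rot: [0.397, 1.536, 0.425]
force: [0.1, -0.4, 0.6]
finger_gap: 0.0852
```

Run:
```python
from h import *
grip(30,.036)
c=cam('wrist');screw(c)
```

```text
t 8.55 pos [0.5688 0.1669 0.1332] F [ 0.1 -0.4  0.6] gap 0.08516354920500115 q [ 0.29  0.45 -0.44  1.88 -0.45  0.86  0.21]
shift [-0.04 -0.38  0.06] turn [ 0.15 -0.5  -0.04]
screw 288 [0.5706 0.1384 0.143 ] px 324.4 329.1 angle 45.4
```

Emit:
jog_arm --rows '[[[0,-0.3,0],[0,-0.3,0]],[[0,-0.3,0],[0,-0.3,0]],[[0,-0.3,0],[0,-0.3,0]]]'

```text
time_s: 8.85
ee_pos: [0.5709, 0.1599, 0.1323]
tcp_rot: [0.402, 1.527, 0.417]
force: [-0.4, 0.1, 1.3]
finger_gap: 0.0855
```

Emit:
jog_arm --rows '[[[0,0,0],[0,0,0]],[[0,0,0],[0,0,0]],[[0,0,0],[0,0,0]],[[0,0,0],[0,0,0]],[[0,0,0],[0,0,0]],[[0,0,0],[0,0,0]],[[0,0,0],[0,0,0]],[[0,0,0],[0,0,0]],[[0,0,0],[0,0,0]]]' --jaw 1

```text
time_s: 9.6
ee_pos: [0.5711, 0.1608, 0.1317]
tcp_rot: [0.402, 1.527, 0.418]
force: [4.7, 0.3, -1.2]
finger_gap: 0.0168
```

Run:
```python
from h import *
grip(30,.036)
c=cam('wrist');screw(c)
```

```text
t 9.6 pos [0.5711 0.1608 0.1317] F [ 4.7  0.3 -1.2] gap 0.016838966718900335 q [ 0.3   0.44 -0.44  1.88 -0.46  0.85  0.22]
shift [ 0.14  0.24 -0.15] turn [-0.11  0.1   0.01]
screw 290 [0.5706 0.1384 0.143 ] px 320.2 314.4 angle 45.4
```

Emit:
jog_arm --rows '[[[0,0.13,0],[0,0,-2]],[[0,0.39,0],[0,0,-6]],[[0.06,0.98,0],[0,0,-12]],[[0.14,1.3,0],[0,0,-18]],[[0.24,1.6,0],[0,0,-24]],[[0.38,1.9,0],[0,0,-30]],[[0.61,2.3,0],[0,0,-37]],[[0.8,2.56,0],[0,0,-42]],[[0.92,2.7,0],[0,0,-45]],[[0.94,2.73,0],[0,0,-45.4]]]'

```text
time_s: 10.48
ee_pos: [0.5705, 0.1898, 0.1368]
tcp_rot: [-0.227, 1.551, -0.205]
force: [3.2, -0.7, 0.3]
finger_gap: 0.0165
```

Emit:
jog_arm --rows '[[[0,0,0],[0,0,0]],[[0,0,0],[0,0,0]],[[0,0,0],[0,0,0]]]'

```text
time_s: 10.73
ee_pos: [0.5704, 0.1894, 0.1369]
tcp_rot: [-0.217, 1.552, -0.202]
force: [6.3, -0.1, -2.1]
finger_gap: 0.017
```

Run:
```python
from h import *
grip(-15.4,.036)
c=cam('wrist');screw(c);cv2.imwrite('pics/w4.png',c['frame'])
```

```text
t 10.7333 pos [0.5704 0.1894 0.1369] F [ 6.3 -0.1 -2.1] gap 0.01696697798010007 q [-0.38  0.46 -0.18  1.73  0.35  1.12 -0.71]
shift [ 0.12  0.2  -0.09] turn [-0.37  0.53 -0.08]
screw 291 [0.5699 0.1823 0.1605] px 320.2 313.9 angle -0.79
```

The screw now reads about −0.8°, within hub uncertainty. I'll release, back off and measure properly.

Emit:
jog_arm --rows '[[[0,0,0],[0,0,0]],[[0,0,0],[0,0,0]],[[0,0,0],[0,0,0]],[[0,0,0],[0,0,0]],[[0,0,0],[0,0,0]],[[0,0,0],[0,0,0]],[[0,0,0],[0,0,0]],[[0,0,0],[0,0,0]]]' --jaw -1

```text
time_s: 11.45
ee_pos: [0.5695, 0.1894, 0.137]
tcp_rot: [-0.218, 1.554, -0.204]
force: [-0.0, 0.6, -0.2]
finger_gap: 0.0854
```

Emit:
jog_arm --rows '[[[-1.5,0,0.1],[0,0,0]],[[-4,0,0.1],[0,0,0]],[[-7,0,0.1],[0,0,0]],[[-9.5,0,0.1],[0,0,0]],[[-11,0,0.1],[0,0,5]],[[-12,0,0.1],[0,0,10]],[[-12,0,0.1],[0,0,15]],[[-12,0,0.1],[0,0,15]],[[-12,0,0.1],[0,0,15]],[[-12,0,0.1],[0,0,15]]]'

```text
time_s: 12.28
ee_pos: [0.569, 0.2216, 0.2518]
tcp_rot: [-0.014, 1.567, 0.001]
force: [0.6, 0.8, 0.1]
finger_gap: 0.0855
```

Run:
```python
from h import *
grip(0,.16)
for n in['wrist','scene','side']:
    c=cam(n);print(n);np.savez(n+'4.npz',**c)
    screw(c);P=pts(c);f=c['frame'].astype(int)
    r=np.hypot(P[...,1]-H[1],P[...,2]-H[2])
    k=(np.ptp(f,axis=2)<30)&(f.max(-1)>120)&(abs(r-.06)<.006)&(abs(P[...,0]-.57)<.014)
    Q=P[k]
    fit=lambda p:np.hypot(Q[:,1]-p[0],Q[:,2]-p[1])-.06
    from scipy.optimize import least_squares
    o=least_squares(fit,[.18,.1],loss='soft_l1',f_scale=.001);print('hub R=60',o.x,len(Q))
    if n=='wrist': cv2.imwrite('pics/w5.png',c['frame'])
    else: cv2.imwrite(f'pics/{n}5.png',cv2.resize(c['frame'][200:340,170:330] if n=='scene' else c['frame'][180:320,170:330],None,fx=4,fy=4))
```

```text
t 12.2833 pos [0.569  0.2216 0.2518] F [0.6 0.8 0.1] gap 0.08546815100359562 q [-0.26  0.3  -0.23  1.66  0.08  1.18 -0.5 ]
shift [-0.83 -4.02  0.02] turn [-0.28  0.19  0.48]
wrist
screw 125 [0.57   0.1818 0.1604] px 321.0 258.0 angle -0.26
hub R=60 [0.18056354 0.0992841 ] 2587
scene
screw 25 [0.569 0.181 0.161] px 220.6 247.0 angle 0.52
hub R=60 [0.18048337 0.09982735] 708
side
screw 16 [0.5714 0.182  0.1602] px 213.8 214.2 angle -0.47
hub R=60 [0.18095546 0.09903532] 525
```

View pics/w5.png

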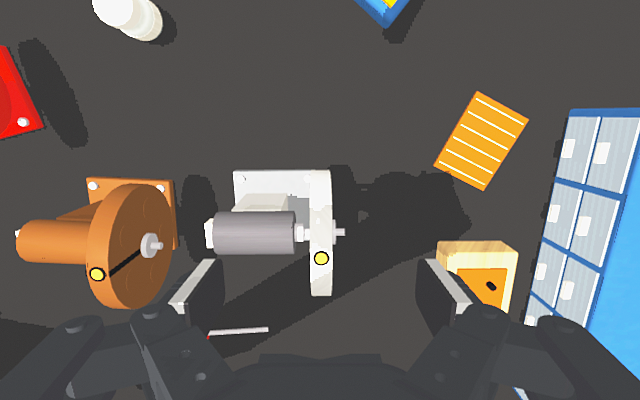

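The wrist view shows the screw at (321,258), on the top of the aluminium rim; nothing is touching it. One independent check against the axle's y, using the shaft stub and motor body.

Run:
```python
from h import *
for n in['wrist4','scene4','side4']:
    c=dict(np.load(n+'.npz'));P=pts(c)
    k=(P[...,0]>.584)&(P[...,0]<.60)&(abs(P[...,2]-.1)<.012)&(abs(P[...,1]-.18)<.015)
    Q=P[k];print(n,len(Q),Q.min(0).round(4) if len(Q) else '',Q.max(0).round(4) if len(Q) else '')
    k=(P[...,0]>.48)&(P[...,0]<.54)&(abs(P[...,2]-.1)<.024)&(abs(P[...,1]-.18)<.03)&(P[...,2]>.085)
    Q=P[k];A=np.c_[2*Q[:,1:],np.ones(len(Q))]
    from scipy.optimize import least_squares
    X=lambda p:np.hypot(Q[:,1]-p[0]-p[2]*(Q[:,0]-.5695),Q[:,2]-p[1])-.021
    o=least_squares(X,[.18,.1,0],loss='soft_l1',f_scale=.001);print('motor axis y at wheel,z,slope',o.x.round(4),len(Q),np.median(abs(o.fun)).round(5))
s=manip.observe();print(s['time_s'])
```

```text
wrist4 62 [0.5847 0.1785 0.1002] [0.5926 0.1851 0.1044]
motor axis y at wheel,z,slope [0.1805 0.0992 0.0178] 2829 0.00037
scene4 12 [0.587  0.1799 0.0983] [0.5907 0.1851 0.1049]
motor axis y at wheel,z,slope [0.1808 0.0999 0.0246] 772 0.00061
side4 0  
motor axis y at wheel,z,slope [0.1814 0.0991 0.0214] 544 0.0007
12.4333
```

Run:
```python
from h import *
screw(cam('wrist'));print(manip.finish_job())
```

```text
screw 125 [0.57   0.1817 0.1604] px 321.2 260.0 angle -0.23
the job is handed in; nothing more can be done
None
```

The large aluminium wheel's brass set screw now points straight up, to within about a degree. The job is handed in.

I gripped the rim across its faces with the fingertips and turned it in two strokes, about 60° and then 45°. I let go at rest and backed off well clear of the wheel. The job took about 12.5 s of the 42 s allowed, and the forces read between moves stayed under 7 N. The small wheel was never approached.

- **Screw angle:** the last reading was −0.2° from vertical, and it hadn't changed since release.
- **Disagreement:** measured against each camera's own fit of the motor axis, the three cameras gave −1.2°, −0.2° and −0.6°. This is consistent with the roughly 2 mm calibration, so I made no further correction.
- **Starting angle:** my groove estimate was about 115°, but the turn made and the angle left over suggest the screw began nearer 105°.

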